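# Close a food tub in the hand-screw lidding press

## Robot

A 7-joint arm with a two-finger parallel gripper is mounted at the origin on the work surface. World frame = base frame: x ahead of the robot, y to its left, z up, the work surface at z = 0. Lengths are in m, angles in degrees, forces in N, time in s.
With the tool pointing down it reaches from about 0.425 to 0.875 m from the base axis. Payload 4.7 kg.
Tool frame: the origin (TCP) lies midway between the tips of the shut fingers; the grasp point (between the pads) lies 19 mm behind it; z points along the fingers, x is the direction in which the jaws open and shut, and the axes are right-handed (so a half turn about z gives the same grasp; the last joint's range is limited). The gripper opens to 87 mm and grips with 3 to 60 N. Pads are 19 mm wide; open, the fingers measure 117 mm over their backs; the gripper's body (75 mm by 190 mm) begins 51 mm behind the grasp point.
Start: joints at [-64.337, 18.392, -4.016, 83.108, 1.295, 78.541, -3.26], TCP at [0.273, 0.59, 0.223] pointing down, gripper open.
Joint ranges: [-163.93, 163.93], [-17.29, 119.83], [-79.2, 71.16], [3.27, 140.29], [-89.18, 269.18], [5.43, 117.66], [-154.24, 154.24]. Speed limits (degrees/s): [147.25, 147.25, 180, 180, 180, 180, 180].

## Interface

Orientations are given as [roll, pitch, yaw] about the fixed x, y, z axes, in that order (R = Rz(yaw) Ry(pitch) Rx(roll)).
In Python, from workcell import status, vision, close_job gives the robot as it stands.
- The arm moves only by the tool step_arm, never from a script. Its argument "plan" is a list of rows, each an object of numbers: "dx", "dy", "dz": the shift along the tool's x, y, z scaled (see below); "turn": the turn about the tool's z scaled (see below). In form: [{"dx": .., "dy": .., "dz": .., "turn": ..}, ...]. A call has 1 to 8 rows; each row is the pose to reach, as a shift and turn from the pose commanded when the call began, along the tool's axes at that moment, turning the shorter way round; what a row does not reach only later rows make up. The controller multiplies each number of a shift by 0.6 m and each number of a turn by pi rad. A row lasts 1/12 s, in which the tool goes at most 41.7 mm and 7.16 degrees, less where a joint would pass 70% of its speed; a pose out of reach is approached as far as the arm can. A call with a number of a shift or a turn outside -1 to 1 is refused whole. A call with a gripper value outside its range is refused whole. "hand" is the gripper command: -1 is shut, 1 is fully open, values between are in proportion, set as the call begins (left out, the last holds). The fingers move at their own pace and stop on an object; "grip_force" is the grip in N (left out, the last holds). Time passes only in rows, so rows that repeat a pose let the fingers close. It gives the time, the measured TCP pose, the force and the opening at its end, in the units of the state.
- status.get_state(): the state, without advancing time (a new reading comes with each control period).
- vision.snapshot(name): name is "scene" or "top" or "wrist"; returns a dict with "image" (480x640x3 uint8, red, green, blue), "fovy" (degrees; the focal length in pixels is half the picture's height over the tangent of half this angle, whatever the lens; pixels are square), "cx", "cy" (the principal point, pixels), "rvec" (rotation vector, rad) and "tvec" (3), from world to camera coordinates, as OpenCV has them. Camera axes: x right, y down, z forward; pixel columns grow to the right and rows downward; lengths in m; the calibration is good to about 2 mm. A picture is of the moment at which its call begins. There is no depth.
- close_job(): hands the job in, once; it reports no verdict.
The state is a dict: "time_s": time; "joint_pos": joint angles; "dq": joint speeds; "joint_torque": joint torques, N m; "position": TCP position; "eef_rot": TCP orientation; "ft_force": force on the tool from outside, world axes, zero at the start; "ft_torque": the same for the moment, N m; "gripper_width": opening from 0.0 (shut) to 1.0 (fully open).
Only numpy, scipy, OpenCV 4.12 (cv2) and the standard library are available. Lean on these libraries where they do the work, as an engineer would, in place of code of your own. Each camera call takes 0.05 s, during which the arm holds its last target.

## Task

Gently push the lidded food tub along the bed of the small press until it is fully home against the white back stop. Then wind the press's T-handle clockwise, half a turn at a time by its alternate ends, until you feel the pad meet the lid, and give it about a quarter turn more so that the lid is firmly pressed but not crushed. Leave the press tight with the tub in it, and do not disturb the beaker, jar and can nearby.

Things in the scene. Friction and masses are not known exactly. Their poses are not given: they have to be found in the camera images.
- press: Fixed frame of the press. Origin: on the table under the screw's axis; x = the way the tub is pushed in (within 0.35 rad of world x), z up. Aluminium bed 330 x 214 mm (x -210 to +120), top at z = 14 mm. Two white rails along x on the bed, inner faces at y = +-58 mm, tops at z = 28 mm. Steel columns 26 mm square at x = 0, y = +-90 mm.
- back_stop (a point): Middle of the top edge of the white back stop's face, across the far end of the bed: at press x = +85 mm, z = 40 mm.
- beam_top (a point): Middle of the top of the green cross beam, on the screw's axis, at z = 180 mm. Beam 46 mm (x) by 212 mm (y), z = 146 to 180 mm; a brass nut 40 mm across in its middle reaches 190 mm. The T-handle turns above it.
- tub: Closed food tub, tan with a white lid, 170 (x) x 110 (y) x 62 mm high, 0.35 to 0.65 kg, loose on the bed between the rails (3 mm play each side), axes along the press's. Origin: centre of its underside. It starts 50 to 80 mm short of the screw's axis; home against the stop it is at press x = 0. Push its near end at half its height: it slides at about 2 to 5 N.
- ram: The screw. Origin: centre of the T-handle's hub, on the screw's axis; z of the T-bar's centreline, at the start about 272 mm above the table. It sinks 30 mm per clockwise turn (15 mm per half turn) and carries a black 60 mm square pad under the beam. The pad's distance below the hub is not known (set by hand, +-9 mm): it meets the lid when the hub has sunk to somewhere from 262 to 244 mm: feel for it.
- hub (a point): Same point as the screw's origin; hub 34 mm across. The pad is sprung and preloaded: meeting the lid, its load steps to 30 N, then grows about 10 N per mm the ram sinks (75 N per quarter turn). Right: about 105 N, a quarter turn after meeting (70 to 140 N is good); 165 N crushes the tub. The screw holds its load when let go.
- red_knob (a point): Centre of the red knob, one end of the T-handle: upright barrel, 26 mm in diameter, 30 mm high, 80 mm from the screw's axis, at the hub's height. The T-bar is 12 mm round. It starts across the press (along y) within 0.4 rad, red on the +y side. Turned slowly (20 mm/s at a knob) it takes 6 to 8 N sideways at a knob when free, about 9 N on meeting the lid, about 14 N at the right load; a few N more when fast, less at rest.
- black_knob (a point): Centre of the black knob on the other end of the T-handle; same size, opposite the red one.
- beaker: Bystander: amber measuring beaker, 84 mm across, 110 mm high, loose on the table. Origin: centre of its underside.
- jar: Bystander: glass jar with a white cap, 72 mm across, 100 mm high, loose. Origin: centre of its underside.
- can: Bystander: closed metal can, 74 mm across, 110 mm high, loose. Origin: centre of its underside.

How it is judged (in metres and radians):
On the way, in this order (a step that is already met when the one before it is completed fails the run):
1. the tub stands home against the back stop (within 4 mm), before the pad presses on it (x of tub in the frame of press above -0.004 m and contact force between ram and tub below 1 N), for 0.2 s.
2. the pad presses on the lid with 70 to 140 N (contact force between ram and tub between 70 and 140 N), for 0.2 s.
At the end, for the whole second after the job is handed in: The tub is home against the back stop (within 4 mm), level and at rest, the pad presses on its lid with 70 to 140 N, and the screw is at rest (all of step 2 and x of tub in the frame of press above -0.004 m and angle between tub's own z axis and vertical below 0.06 rad and linear speed of each of tub, ram below 0.01 m/s); the robot touches nothing.
It fails at once if the tub is crushed: pad load over 165 N (contact force between ram and tub above 165 N).
It fails at once if the tub is pushed with over 45 N (contact force between the fingers and tub above 45 N).
It fails at once if the beaker is shifted over 25 mm (distance of beaker from where it was at the start of the episode above 0.025 m).
It fails at once if the jar is shifted over 25 mm (distance of jar from where it was at the start of the episode above 0.025 m).
It fails at once if the can is shifted over 25 mm (distance of can from where it was at the start of the episode above 0.025 m).
It also fails if it takes over 72 s, if anything falls off the work surface, if the arm or the gripper's body presses on something with over 40 N, if the wrist force passes 120 N, or if a joint passes its speed limit or range.

## Working session

There is one attempt and no reset: what is moved stays moved. The work goes in short steps, Python scripts to look and compute and a tool call to move; the robot and the scene stay as the last step left them, time stands still between calls to the robot, and variables do not carry over. Pictures are saved under pics/ and viewed, and the job is handed in when it is done.

Besides the shell and the picture viewer there is one more tool, called in YAML: its name, and indented under it one key for each argument. step_arm: Moves the arm, as the interface text tells. Its arguments: {"type":"object","properties":{"plan":{"type":"array","items":{"type":"object","properties":{"dx":{"type":"number"},"dy":{"type":"number"},"dz":{"type":"number"},"turn":{"type":"number"}}}},"hand":{"type":"number"},"grip_force":{"type":"number"}},"required":["plan"]}

```bash
ls; mkdir -p pics
python3 - <<'E'
from workcell import status, vision
import cv2
for n in ["scene","top","wrist"]:
    s=vision.snapshot(n); cv2.imwrite(f"pics/{n}0.png",s["image"][:,:,::-1]); print(n,s["fovy"],s["cx"],s["cy"],s["rvec"],s["tvec"])
print(status.get_state())
E
```

```text
pics
scene 42.8653037883506 317.6924322801048 222.4831561346557 [ 2.01850135  0.74937608 -0.38990948] [-0.44904092 -0.03848942  1.65329317]
top 45.8342477769044 328.1260631444827 236.49133308985785 [ 2.13270975 -2.17843283  0.14658041] [0.01248626 0.5751079  1.46918054]
wrist 68.71035851454953 322.95526704071136 231.81813457590917 [-2.44797212 -1.56379103 -0.2098719 ] [-0.64822989 -0.03254346  0.39051135]
{'time_s': 0.15, 'joint_pos': array([-64.33860901,  18.4287352 ,  -4.01739093,  83.16023052,
         1.29776643,  78.54092409,  -3.25974004]), 'dq': array([ 0.08762758, -0.1953899 , -0.04704885, -0.25818171, -0.01693352,
        0.03882768,  0.02772678]), 'joint_torque': array([ 9.14286716e-06, -4.91791856e+01, -4.04468765e-01, -3.12876070e+01,
       -6.38866355e-02,  4.04279307e-02,  9.66306766e-05]), 'position': array([0.27305526, 0.58939205, 0.22170735]), 'eef_rot': array([1.79992733e+02, 8.45083482e-02, 6.51506038e+01]), 'ft_force': array([0.23633981, 0.6720673 , 0.52388601]), 'ft_torque': array([ 0.01398186,  0.03011624, -0.03702893]), 'gripper_width': 1.0040937287511535}
```

View pics/scene0.png

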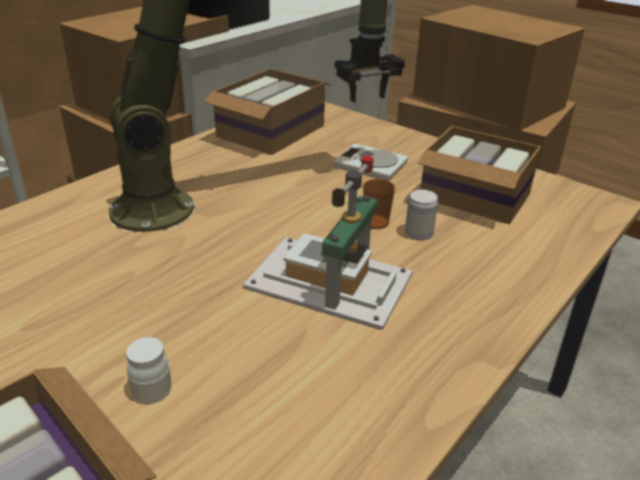

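View pics/top0.png

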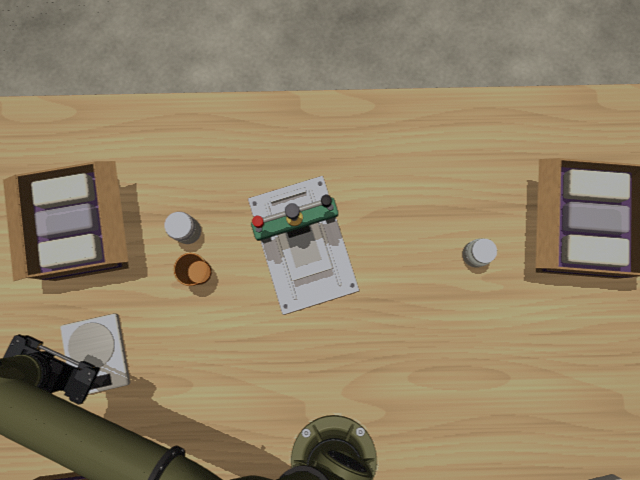

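View pics/wrist0.png

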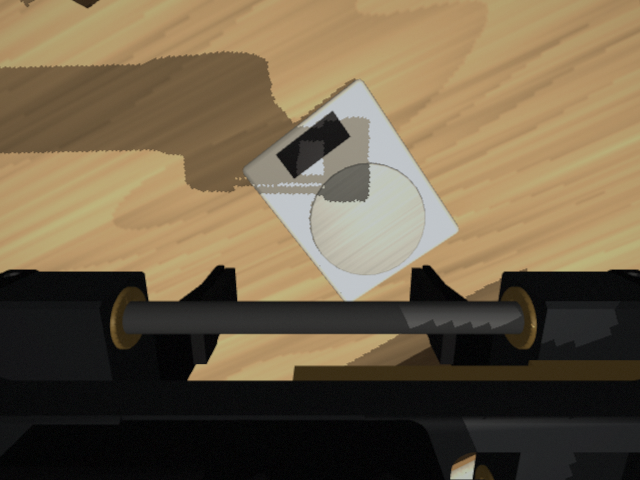

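```bash
cat > h.py <<'E'
import numpy as np, cv2
from workcell import status, vision
def cam(s):
    f=240/np.tan(np.radians(s["fovy"]/2)); K=np.array([[f,0,s["cx"]],[0,f,s["cy"]],[0,0,1]])
    R,_=cv2.Rodrigues(np.array(s["rvec"])); return K,R,np.array(s["tvec"]).reshape(3)
def ray(s,px,z):
    K,R,t=cam(s); d=R.T@np.linalg.inv(K)@np.array([px[0],px[1],1.]); c=-R.T@t
    return c+d*(z-c[2])/d[2]
def proj(s,P):
    K,R,t=cam(s); return cv2.projectPoints(np.atleast_2d(np.array(P,float)),np.array(s["rvec"]),t,K,None)[0].reshape(-1,2)
E
python3 - <<'E'
import cv2
a=cv2.imread("pics/top0.png"); c=a[165:325,225:385]; cv2.imwrite("pics/topz.png",cv2.resize(c,(800,800),interpolation=cv2.INTER_CUBIC)[:,:][:800,:800])
c=a[170:320,230:380]; cv2.imwrite("pics/topz.png",cv2.resize(c,(600,600),interpolation=cv2.INTER_CUBIC))
E
```

```text
(no output)
```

View pics/topz.png

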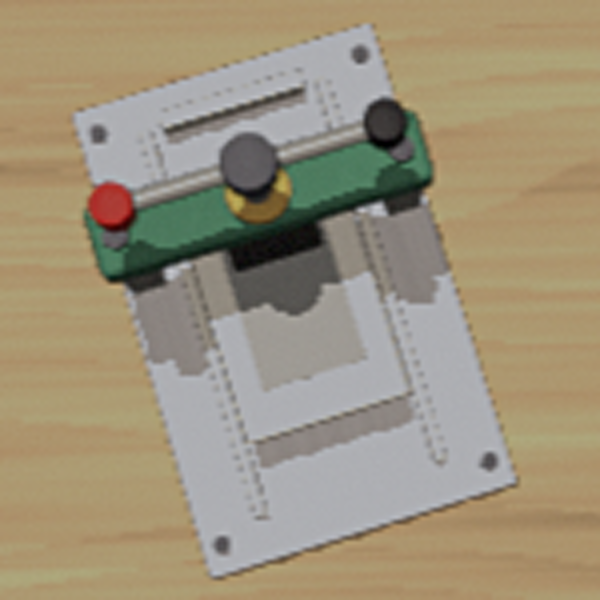

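```bash
cat > m0.py <<'E'
from h import *
s=vision.snapshot("top")
g=lambda u,v:(230+(u+.5)/4-.5,170+(v+.5)/4-.5)
loc=[(120,107),(120,-107),(-210,-107),(-210,107)]
W=np.array([ray(s,g(*p),.014)[:2] for p in [(75,113),(372,25),(518,483),(213,577)]])
L=np.array(loc)/1000
M,_=cv2.estimateAffinePartial2D(L,W); 
# rigid
lc,wc=L.mean(0),W.mean(0); H=(L-lc).T@(W-wc); th=np.arctan2(H[0,1]-H[1,0],H[0,0]+H[1,1])
R=np.array([[np.cos(th),-np.sin(th)],[np.sin(th),np.cos(th)]]); o=wc-R@lc
print("scale",np.hypot(M[0,0],M[1,0]),"th",np.degrees(th),"o",o); print((W-(L@R.T+o))*1e3)
pr=lambda w:R.T@(np.array(w)[:2]-o)
for n,p,z in [("red",(110,203),.287),("blk",(385,122),.287),("hub",(249,162),.29),("tubL",(255,442),.076),("tubR",(412,393),.076)]:
    w=ray(s,g(*p),z); print(n,w,pr(w))
for n,p,z in [("can?",(180,226),.11),("beaker",(190,268),.08),("jar",(484,250),.1)]: print(n,ray(s,p,z),pr(ray(s,p,z)))
E
python3 m0.py
```

```text
scale 0.9902058051678699 th 15.985436609112554 o [0.60347457 0.08024834]
[[-0.51351423 -1.41233934]
 [-2.40796434  1.17043601]
 [ 0.83120416  1.13073028]
 [ 2.0902744  -0.88882694]]
red [0.5817477  0.15854489 0.287     ] [0.00067559 0.0812524 ]
blk [0.62428006 0.0050591  0.287     ] [-0.00070561 -0.07801148]
hub [0.60268185 0.08098808 0.29      ] [-0.00055835  0.00092945]
tubL [0.45941822 0.09187869 0.076     ] [-0.13528302  0.05085274]
tubR [ 0.48868689 -0.00929238  0.076     ] [-0.13500793 -0.05446661]
can? [0.60035592 0.3748614  0.11      ] [0.07813632 0.28407974]
beaker [0.49579123 0.35563602 0.08      ] [-0.02767957  0.29439416]
jar [ 0.52415091 -0.3941605   0.1       ] [-0.20690523 -0.43421908]
```

Run:
```python
from h import *
from scipy.spatial.transform import Rotation as Ro
s=vision.snapshot("wrist"); K,R,t=cam(s); c=-R.T@t
st=status.get_state(); T=Ro.from_euler('xyz',st['eef_rot'],degrees=True).as_matrix()
print(T.T@(c-st['position']), T.T@R.T)
th=np.radians(16); u=np.array([np.cos(th),np.sin(th)]); o=np.array([.6032,.0805])
p=o-.165*u; print(p, T.T@np.array([p[0]-st['position'][0],p[1]-st['position'][1],0])/.6, st['position'],st['eef_rot'])
```

```text
[-0.00063373 -0.07280985 -0.1616637 ] [[ 9.99999324e-01 -1.56781009e-04 -1.15189992e-03]
 [ 4.58930474e-04  9.63625499e-01  2.67255844e-01]
 [ 1.06809949e-03 -2.67256192e-01  9.63624920e-01]]
[0.44459182 0.03501984] [-7.18596195e-01  6.47725434e-01  6.22503779e-04] [0.2731419  0.58958219 0.22207294] [1.79996173e+02 4.61847529e-02 6.51489152e+01]
```

step_arm:
  plan:
    - {"dx":-0.72,"dy":0.648,"dz":0,"turn":-0.227}
    - {"dx":-0.72,"dy":0.648,"dz":0,"turn":-0.227}
    - {"dx":-0.72,"dy":0.648,"dz":0,"turn":-0.227}
    - {"dx":-0.72,"dy":0.648,"dz":0,"turn":-0.227}
    - {"dx":-0.72,"dy":0.648,"dz":0,"turn":-0.227}
    - {"dx":-0.72,"dy":0.648,"dz":0,"turn":-0.227}
    - {"dx":-0.72,"dy":0.648,"dz":0,"turn":-0.227}
    - {"dx":-0.72,"dy":0.648,"dz":0,"turn":-0.227}
  hand: -0.3

```text
time_s: 0.92
position: [0.371, 0.2716, 0.2227]
eef_rot: [180.0, -0.0, 106.0]
ft_force: [0.7, 0.2, 0.3]
gripper_width: 0.483
```

step_arm:
  plan:
    - {"dx":-0.413,"dy":0.009,"dz":0,"turn":0}
    - {"dx":-0.413,"dy":0.009,"dz":0,"turn":0}
    - {"dx":-0.413,"dy":0.009,"dz":0,"turn":0}
    - {"dx":-0.413,"dy":0.009,"dz":0,"turn":0}
    - {"dx":-0.413,"dy":0.009,"dz":0,"turn":0}
    - {"dx":-0.413,"dy":0.009,"dz":0,"turn":0}
    - {"dx":-0.413,"dy":0.009,"dz":0,"turn":0}
    - {"dx":-0.413,"dy":0.009,"dz":0,"turn":0}

```text
time_s: 1.58
position: [0.4447, 0.0346, 0.2228]
eef_rot: [180.0, -0.0, 105.7]
ft_force: [0.1, 1.6, -0.0]
gripper_width: 0.349
```

```bash
cat > st.py <<'E'
from h import *
import sys
s=status.get_state(); p=s['position']; th=np.radians(16); o=np.array([.6032,.0805]); R=np.array([[np.cos(th),-np.sin(th)],[np.sin(th),np.cos(th)]])
q=R.T@(p[:2]-o); print("t",s['time_s'],"press xy mm",q*1e3,"z",p[2]*1e3,"rot",s['eef_rot'],"Fpress",R.T@s['ft_force'][:2],s['ft_force'][2],"q7",s['joint_pos'][6],"grip",s['gripper_width']*87)
if len(sys.argv)>1:
    im=vision.snapshot(sys.argv[1])["image"]; cv2.imwrite("pics/"+sys.argv[2],im[:,:,::-1])
E
python3 st.py wrist w1.png
```

```text
t 1.5833 press xy mm [-165.04929422   -0.39624888] z 222.7809383911856 rot [ 1.79967376e+02 -2.90553655e-02  1.05684049e+02] Fpress [0.51575083 1.50954098] -0.043918329390034566 q7 94.99778974765385 grip 30.36491004431034
```

View pics/w1.png

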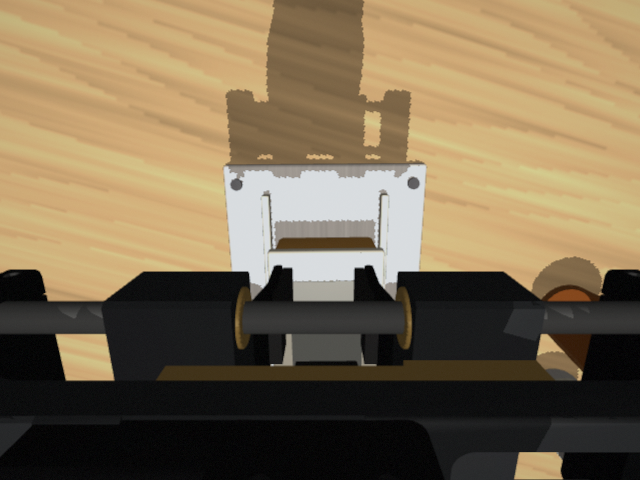

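step_arm:
  plan:
    - {"dx":0,"dy":0,"dz":0.06,"turn":0}
    - {"dx":0,"dy":0,"dz":0.12,"turn":0}
    - {"dx":0,"dy":0,"dz":0.18,"turn":0}
    - {"dx":0,"dy":0,"dz":0.23,"turn":0}
    - {"dx":0,"dy":0,"dz":0.27,"turn":0}
    - {"dx":0,"dy":0,"dz":0.295,"turn":0}
    - {"dx":0,"dy":0,"dz":0.305,"turn":0}
    - {"dx":0,"dy":0,"dz":0.305,"turn":0}

```text
time_s: 2.3
position: [0.4429, 0.0381, 0.0383]
eef_rot: [-179.8, -0.0, 106.1]
ft_force: [-0.2, 0.1, -0.4]
gripper_width: 0.353
```

```bash
python3 st.py scene s2.png
```

```text
t 2.3 press xy mm [-165.82449873    3.42082744] z 38.25964535462058 rot [-1.79817888e+02 -1.19968500e-02  1.06148657e+02] Fpress [-0.15008791  0.09983652] -0.4218845103148069 q7 99.69667433806129 grip 30.669402328980023
```

View pics/s2.png

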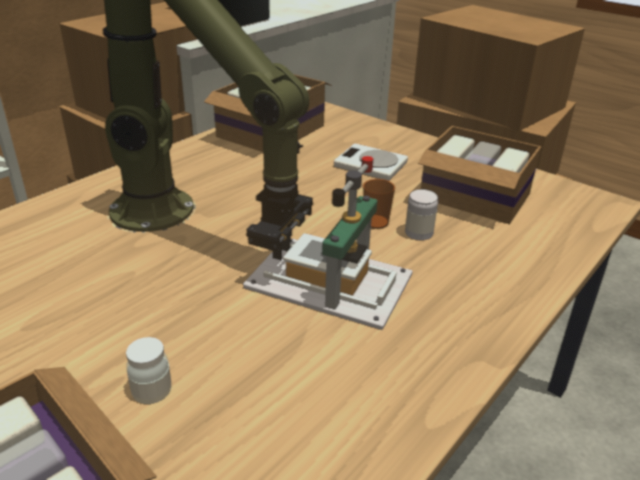

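step_arm:
  plan:
    - {"dx":-0.003,"dy":0.005,"dz":0,"turn":0}
    - {"dx":-0.005,"dy":0.01,"dz":0,"turn":0}
    - {"dx":-0.005,"dy":0.015,"dz":0,"turn":0}
    - {"dx":-0.005,"dy":0.02,"dz":0,"turn":0}
    - {"dx":-0.005,"dy":0.025,"dz":0,"turn":0}
    - {"dx":-0.005,"dy":0.03,"dz":0,"turn":0}
    - {"dx":-0.005,"dy":0.035,"dz":0,"turn":0}
    - {"dx":-0.005,"dy":0.04,"dz":0,"turn":0}

```text
time_s: 3.02
position: [0.4656, 0.0402, 0.0391]
eef_rot: [-179.6, -0.1, 106.0]
ft_force: [-7.9, -1.9, 5.8]
gripper_width: 0.35
```

```bash
python3 st.py
```

```text
t 3.0167 press xy mm [-143.37434043   -0.85510707] z 39.07225010766684 rot [-1.79635280e+02 -5.20795560e-02  1.06018115e+02] Fpress [-8.11604258  0.3049264 ] 5.788242068701369 q7 100.97988336826438 grip 30.423202861596277
```

step_arm:
  plan:
    - {"dx":0,"dy":0.005,"dz":0,"turn":0}
    - {"dx":0,"dy":0.01,"dz":0,"turn":0}
    - {"dx":0,"dy":0.015,"dz":0,"turn":0}
    - {"dx":0,"dy":0.02,"dz":0,"turn":0}
    - {"dx":0,"dy":0.025,"dz":0,"turn":0}
    - {"dx":0,"dy":0.03,"dz":0,"turn":0}
    - {"dx":0,"dy":0.035,"dz":0,"turn":0}
    - {"dx":0,"dy":0.04,"dz":0,"turn":0}

```text
time_s: 3.68
position: [0.4886, 0.0464, 0.039]
eef_rot: [-179.6, -0.0, 106.0]
ft_force: [-7.4, -1.4, 5.6]
gripper_width: 0.353
```

```bash
python3 st.py
```

```text
t 3.6833 press xy mm [-119.58535568   -1.17114152] z 38.96752681102869 rot [-1.79627072e+02 -4.21602699e-02  1.05981458e+02] Fpress [-7.4917387   0.71308611] 5.571554297003113 q7 101.68145494988185 grip 30.69920267986011
```

step_arm:
  plan:
    - {"dx":0,"dy":0.005,"dz":0,"turn":0}
    - {"dx":0,"dy":0.01,"dz":0,"turn":0}
    - {"dx":0,"dy":0.015,"dz":0,"turn":0}
    - {"dx":0,"dy":0.02,"dz":0,"turn":0}
    - {"dx":0,"dy":0.024,"dz":0,"turn":0}
    - {"dx":0,"dy":0.028,"dz":0,"turn":0}
    - {"dx":0,"dy":0.032,"dz":0,"turn":0}
    - {"dx":0,"dy":0.034,"dz":0,"turn":0}

```text
time_s: 4.35
position: [0.5086, 0.0522, 0.039]
eef_rot: [-179.7, -0.0, 106.0]
ft_force: [-6.4, -1.9, 4.8]
gripper_width: 0.353
```

```bash
python3 st.py
```

```text
t 4.35 press xy mm [-98.729558    -1.16521708] z 38.9915984866252 rot [-1.79678266e+02 -3.36010463e-02  1.05985630e+02] Fpress [-6.66991446 -0.03388784] 4.77547608212323 q7 102.20383385703438 grip 30.726709790773537
```

Slow approach to the stop now.

step_arm:
  plan:
    - {"dx":0,"dy":0.0015,"dz":0,"turn":0}
    - {"dx":0,"dy":0.003,"dz":0,"turn":0}
    - {"dx":0,"dy":0.0045,"dz":0,"turn":0}
    - {"dx":0,"dy":0.006,"dz":0,"turn":0}
    - {"dx":0,"dy":0.007,"dz":0,"turn":0}
    - {"dx":0,"dy":0.008,"dz":0,"turn":0}

```text
time_s: 4.85
position: [0.5126, 0.0533, 0.0389]
eef_rot: [-179.6, -0.0, 106.0]
ft_force: [-9.2, -2.5, 8.9]
gripper_width: 0.352
```

```bash
python3 st.py top t3.png
python3 - <<'E'
import cv2
a=cv2.imread("pics/t3.png"); cv2.imwrite("pics/t3z.png",cv2.resize(a[170:320,230:380],(600,600),interpolation=cv2.INTER_CUBIC))
E
```

```text
t 4.85 press xy mm [-94.60708723  -1.1825583 ] z 38.92939957756114 rot [-1.79608004e+02 -4.06398348e-02  1.05986169e+02] Fpress [-9.48503445  0.14717399] 8.925651002038064 q7 102.31594776688564 grip 30.63707328256543
```

View pics/t3z.png

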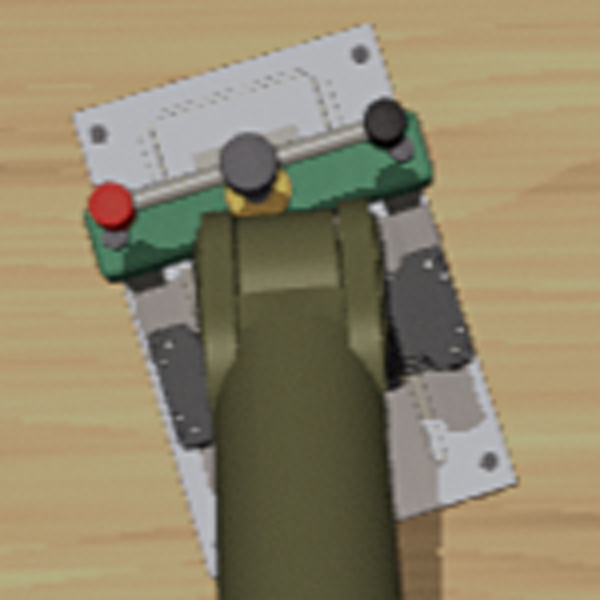

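step_arm:
  plan:
    - {"dx":0,"dy":0.0007,"dz":0,"turn":0}
    - {"dx":0,"dy":0.0013,"dz":0,"turn":0}
    - {"dx":0,"dy":0.002,"dz":0,"turn":0}
    - {"dx":0,"dy":0.002,"dz":0,"turn":0}

```text
time_s: 5.23
position: [0.5125, 0.0533, 0.0389]
eef_rot: [-179.5, -0.1, 106.0]
ft_force: [-11.7, -2.9, 8.4]
gripper_width: 0.348
```

```bash
python3 st.py
```

```text
t 5.2333 press xy mm [-94.64790018  -1.17476624] z 38.93241843666692 rot [-1.79462118e+02 -6.65190757e-02  1.05979020e+02] Fpress [-12.00366574   0.46299173] 8.38427803147644 q7 102.34662831235224 grip 30.268383589398674
```

step_arm:
  plan:
    - {"dx":0,"dy":0.001,"dz":0,"turn":0}
    - {"dx":0,"dy":0.002,"dz":0,"turn":0}
    - {"dx":0,"dy":0.004,"dz":0,"turn":0}
    - {"dx":0,"dy":0.004,"dz":0,"turn":0}
    - {"dx":0,"dy":0.004,"dz":0,"turn":0}

```text
time_s: 5.65
position: [0.5125, 0.0533, 0.0385]
eef_rot: [-179.2, -0.1, 106.0]
ft_force: [-18.1, -4.1, 13.7]
gripper_width: 0.351
```

```bash
python3 st.py
```

```text
t 5.65 press xy mm [-94.73608694  -1.17263005] z 38.54862321922088 rot [-1.79164579e+02 -1.05805340e-01  1.05961069e+02] Fpress [-18.51932784   1.03956136] 13.71366552423742 q7 102.40100579160625 grip 30.50558216455147
```

step_arm:
  plan:
    - {"dx":0,"dy":-0.02,"dz":0,"turn":0}
    - {"dx":0,"dy":-0.05,"dz":0,"turn":0}
    - {"dx":0,"dy":-0.1,"dz":0,"turn":0}
    - {"dx":0,"dy":-0.1,"dz":-0.06,"turn":0}
    - {"dx":0,"dy":-0.1,"dz":-0.13,"turn":0}
    - {"dx":0,"dy":-0.1,"dz":-0.2,"turn":0}
    - {"dx":0,"dy":-0.1,"dz":-0.27,"turn":0}
    - {"dx":0,"dy":-0.1,"dz":-0.34,"turn":0}

```text
time_s: 6.32
position: [0.461, 0.0385, 0.2444]
eef_rot: [180.0, -0.0, 106.0]
ft_force: [0.6, -0.1, -1.1]
gripper_width: 0.345
```

step_arm:
  plan:
    - {"dx":0,"dy":0,"dz":-0.07,"turn":0}
    - {"dx":0,"dy":0,"dz":-0.14,"turn":0}
    - {"dx":0,"dy":0,"dz":-0.2,"turn":0}
    - {"dx":0,"dy":0,"dz":-0.22,"turn":0}
    - {"dx":0,"dy":0,"dz":-0.22,"turn":0}
  hand: 1

```text
time_s: 6.73
position: [0.463, 0.0389, 0.378]
eef_rot: [179.6, -0.0, 106.0]
ft_force: [0.1, -0.1, -1.3]
gripper_width: 0.645
```

```bash
python3 st.py top t4.png
python3 - <<'E'
import cv2
a=cv2.imread("pics/t4.png"); cv2.imwrite("pics/t4z.png",cv2.resize(a[170:320,230:380],(600,600),interpolation=cv2.INTER_CUBIC))
E
```

```text
t 6.7333 press xy mm [-146.27889718   -1.35358507] z 378.0187719746875 rot [ 1.79594501e+02 -4.52611588e-03  1.06001071e+02] Fpress [ 0.07779968 -0.13730451] -1.251198574397487 q7 95.1813481897018 grip 56.101431733635536
```

View pics/t4z.png

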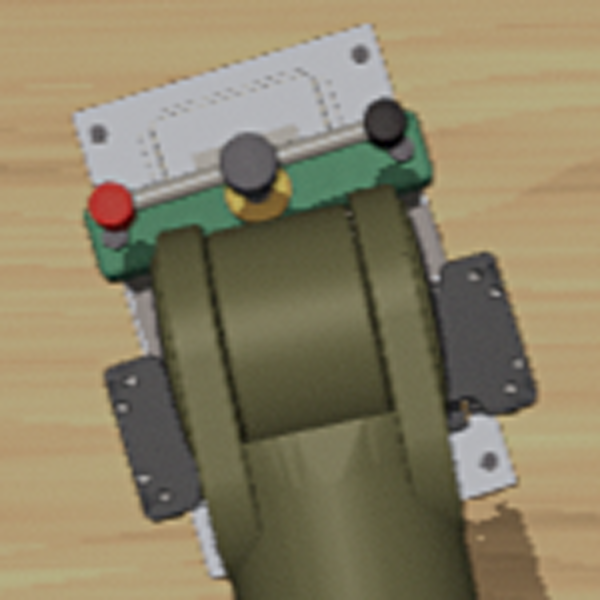

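step_arm:
  plan:
    - {"dx":0.137,"dy":0.245,"dz":0,"turn":0.503}
    - {"dx":0.137,"dy":0.245,"dz":0,"turn":0.503}
    - {"dx":0.137,"dy":0.245,"dz":0,"turn":0.503}
    - {"dx":0.137,"dy":0.245,"dz":0,"turn":0.503}
    - {"dx":0.137,"dy":0.245,"dz":0,"turn":0.503}
    - {"dx":0.137,"dy":0.245,"dz":0,"turn":0.503}
    - {"dx":0.137,"dy":0.245,"dz":0,"turn":0.503}
    - {"dx":0.137,"dy":0.245,"dz":0,"turn":0.503}

```text
time_s: 7.45
position: [0.5795, 0.1581, 0.3707]
eef_rot: [-179.9, 0.3, 48.3]
ft_force: [0.0, -0.1, 0.4]
gripper_width: 1.002
```

```bash
python3 st.py
```

```text
t 7.45 press xy mm [-1.42461379 81.15407607] z 370.74183240387123 rot [-179.88647257    0.28657434   48.34479819] Fpress [ 0.02598362 -0.06335347] 0.4324268078116265 q7 33.97379393555273 grip 87.15517105240768
```

step_arm:
  plan:
    - {"dx":0,"dy":0,"dz":0.0,"turn":0.183}
    - {"dx":0,"dy":0,"dz":0.02,"turn":0.183}
    - {"dx":0,"dy":0,"dz":0.04,"turn":0.183}
    - {"dx":0,"dy":0,"dz":0.06,"turn":0.183}
    - {"dx":0,"dy":0,"dz":0.06,"turn":0.183}
    - {"dx":0,"dy":0,"dz":0.06,"turn":0.183}
    - {"dx":0,"dy":0,"dz":0.06,"turn":0.183}

```text
time_s: 8.03
position: [0.5793, 0.158, 0.3363]
eef_rot: [180.0, 0.2, 15.9]
ft_force: [0.5, 1.0, 0.3]
gripper_width: 1.0
```

```bash
python3 st.py wrist w5.png
```

```text
t 8.0333 press xy mm [-1.64031506 81.14355118] z 336.28457077200557 rot [1.79981000e+02 1.76396308e-01 1.58953527e+01] Fpress [0.78882302 0.8340077 ] 0.3461132424954775 q7 1.9657271617237029 grip 87.04055775882013
```

View pics/w5.png

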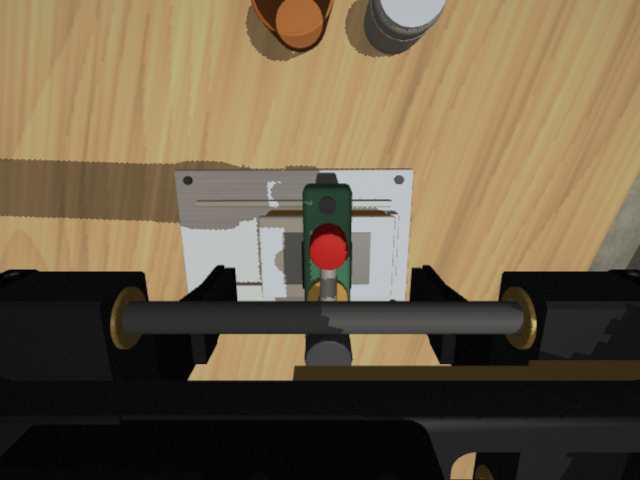

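step_arm:
  plan:
    - {"dx":0.002,"dy":0,"dz":0.02,"turn":0}
    - {"dx":0.002,"dy":0,"dz":0.04,"turn":0}
    - {"dx":0.002,"dy":0,"dz":0.06,"turn":0}
    - {"dx":0.002,"dy":0,"dz":0.08,"turn":0}
    - {"dx":0.002,"dy":0,"dz":0.1,"turn":0}
    - {"dx":0.002,"dy":0,"dz":0.115,"turn":0}
    - {"dx":0.002,"dy":0,"dz":0.128,"turn":0}
    - {"dx":0.002,"dy":0,"dz":0.128,"turn":0}

```text
time_s: 8.75
position: [0.5801, 0.1583, 0.2592]
eef_rot: [180.0, 0.2, 15.8]
ft_force: [0.7, -0.4, 0.7]
gripper_width: 0.998
```

```bash
python3 st.py scene s6.png; python3 -c "
import cv2
a=cv2.imread('pics/s6.png'); cv2.imwrite('pics/s6z.png',cv2.resize(a[120:320,240:440],(600,600),interpolation=cv2.INTER_CUBIC))"
```

```text
t 8.75 press xy mm [-0.71735916 81.18897203] z 259.24950124362425 rot [1.79985626e+02 1.73372092e-01 1.57765610e+01] Fpress [ 0.53416355 -0.53066524] 0.6927275057194302 q7 2.215757388482051 grip 86.8222174390646
```

View pics/s6z.png

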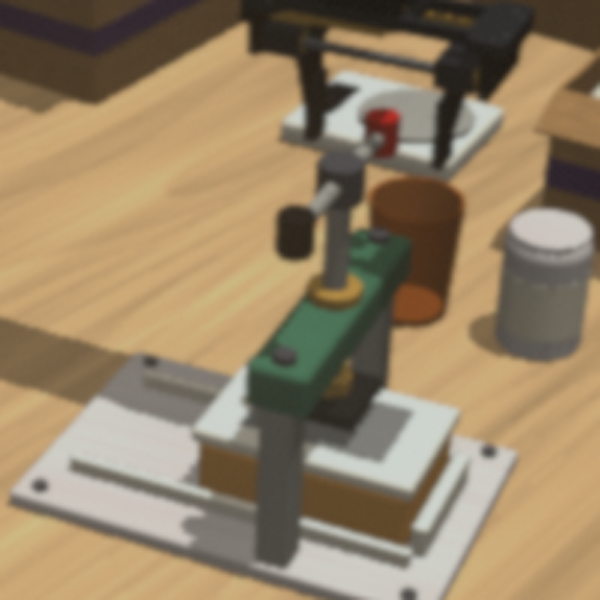

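step_arm:
  plan:
    - {"dx":0,"dy":0,"dz":0,"turn":0}
    - {"dx":0,"dy":0,"dz":0,"turn":0}
    - {"dx":0,"dy":0,"dz":0,"turn":0}
    - {"dx":0,"dy":0,"dz":0,"turn":0}
    - {"dx":0,"dy":0,"dz":0,"turn":0}
    - {"dx":0,"dy":0,"dz":0,"turn":0}
    - {"dx":0,"dy":0,"dz":0,"turn":0}
    - {"dx":0,"dy":0,"dz":0,"turn":0}
  hand: -1
  grip_force: 25

```text
time_s: 9.47
position: [0.5811, 0.1585, 0.2615]
eef_rot: [-180.0, -0.0, 15.8]
ft_force: [1.0, 0.2, 0.1]
gripper_width: 0.478
```

step_arm:
  plan:
    - {"dx":0,"dy":0,"dz":0,"turn":0}
    - {"dx":0,"dy":0,"dz":0,"turn":0}
    - {"dx":0,"dy":0,"dz":0,"turn":0}
    - {"dx":0,"dy":0,"dz":0,"turn":0}

```text
time_s: 9.8
position: [0.5822, 0.1589, 0.2615]
eef_rot: [180.0, -0.2, 15.8]
ft_force: [5.7, 0.1, -2.0]
gripper_width: 0.292
```

```bash
python3 st.py
```

```text
t 9.8 press xy mm [ 1.45644275 81.10832206] z 261.50379065768567 rot [ 1.79987938e+02 -1.64114743e-01  1.57739878e+01] Fpress [ 5.5490407 -1.4508324] -1.9740564979314186 q7 2.2073093090974334 grip 25.444519167522508
```

step_arm:
  plan:
    - {"dx":0.00465,"dy":0.0001,"dz":0.0003,"turn":0.0111}
    - {"dx":0.0093,"dy":0.0003,"dz":0.0006,"turn":0.0222}
    - {"dx":0.0139,"dy":0.0007,"dz":0.0008,"turn":0.0333}
    - {"dx":0.0186,"dy":0.0013,"dz":0.0011,"turn":0.0444}
    - {"dx":0.0232,"dy":0.002,"dz":0.0014,"turn":0.0556}
    - {"dx":0.0277,"dy":0.0029,"dz":0.0017,"turn":0.0667}
    - {"dx":0.0323,"dy":0.004,"dz":0.0019,"turn":0.0778}
    - {"dx":0.0368,"dy":0.0052,"dz":0.0022,"turn":0.0889}

```text
time_s: 10.47
position: [0.6018, 0.1618, 0.2603]
eef_rot: [180.0, 0.2, -0.2]
ft_force: [-3.9, -0.5, 2.4]
gripper_width: 0.293
```

```bash
cat > w.py <<'E'
from h import *
import json,os
s=status.get_state(); p=s['position']; hub=np.array([.6032,.081]); d=p[:2]-hub; r=np.linalg.norm(d); a=np.degrees(np.arctan2(d[1],d[0]))
yaw=s['eef_rot'][2]
t=np.array([d[1],-d[0]])/r; F=s['ft_force']
tz=s['ft_torque'][2]
print(f"t {s['time_s']:.2f} r {r*1e3:.1f} ang {a:.1f} yaw+90 {yaw+90:.1f} z {p[2]*1e3:.1f} Ftan {-F[:2]@t:.2f} Frad {F[:2]@d/r:.2f} Fz {F[2]:.2f} tz {tz:.3f} tot {(-F[:2]@t):.2f} q7 {s['joint_pos'][6]:.1f}")
E
python3 w.py
```

```text
t 10.47 r 80.9 ang 91.0 yaw+90 89.8 z 260.3 Ftan 3.89 Frad -0.39 Fz 2.40 tz 0.427 tot 3.89 q7 -12.3
```

step_arm:
  plan:
    - {"dx":0.00465,"dy":0.0001,"dz":0.0003,"turn":0.0111}
    - {"dx":0.0093,"dy":0.0003,"dz":0.0006,"turn":0.0222}
    - {"dx":0.0139,"dy":0.0007,"dz":0.0008,"turn":0.0333}
    - {"dx":0.0186,"dy":0.0013,"dz":0.0011,"turn":0.0444}
    - {"dx":0.0232,"dy":0.002,"dz":0.0014,"turn":0.0556}
    - {"dx":0.0277,"dy":0.0029,"dz":0.0017,"turn":0.0667}
    - {"dx":0.0323,"dy":0.004,"dz":0.0019,"turn":0.0778}
    - {"dx":0.0368,"dy":0.0052,"dz":0.0022,"turn":0.0889}

```text
time_s: 11.13
position: [0.6237, 0.1595, 0.2589]
eef_rot: [180.0, 0.2, -16.2]
ft_force: [-4.1, 0.7, 2.0]
gripper_width: 0.292
```

```bash
sed -i "s/tot {(-F\[:2\]@t):.2f}/tot {(-F[:2]@t)+tz\/r:.2f}/" w.py; python3 w.py
```

```text
t 11.13 r 81.1 ang 75.4 yaw+90 73.8 z 258.9 Ftan 4.15 Frad -0.36 Fz 2.01 tz 0.463 tot 9.86 q7 -26.2
```

step_arm:
  plan:
    - {"dx":0.00465,"dy":0.0001,"dz":0.0003,"turn":0.0111}
    - {"dx":0.0093,"dy":0.0003,"dz":0.0006,"turn":0.0222}
    - {"dx":0.0139,"dy":0.0007,"dz":0.0008,"turn":0.0333}
    - {"dx":0.0186,"dy":0.0013,"dz":0.0011,"turn":0.0444}
    - {"dx":0.0232,"dy":0.002,"dz":0.0014,"turn":0.0556}
    - {"dx":0.0277,"dy":0.0029,"dz":0.0017,"turn":0.0667}
    - {"dx":0.0323,"dy":0.004,"dz":0.0019,"turn":0.0778}
    - {"dx":0.0368,"dy":0.0052,"dz":0.0022,"turn":0.0889}

```text
time_s: 11.8
position: [0.6441, 0.1512, 0.2576]
eef_rot: [-180.0, 0.2, -32.1]
ft_force: [-3.2, 2.0, 1.4]
gripper_width: 0.292
```

```bash
python3 w.py
```

```text
t 11.80 r 81.2 ang 59.7 yaw+90 57.9 z 257.6 Ftan 3.80 Frad 0.15 Fz 1.38 tz 0.376 tot 8.43 q7 -39.6
```

step_arm:
  plan:
    - {"dx":0.00465,"dy":0.0001,"dz":0.0003,"turn":0.0111}
    - {"dx":0.0093,"dy":0.0003,"dz":0.0006,"turn":0.0222}
    - {"dx":0.0139,"dy":0.0007,"dz":0.0008,"turn":0.0333}
    - {"dx":0.0186,"dy":0.0013,"dz":0.0011,"turn":0.0444}
    - {"dx":0.0232,"dy":0.002,"dz":0.0014,"turn":0.0556}
    - {"dx":0.0277,"dy":0.0029,"dz":0.0017,"turn":0.0667}
    - {"dx":0.0323,"dy":0.004,"dz":0.0019,"turn":0.0778}
    - {"dx":0.0368,"dy":0.0052,"dz":0.0022,"turn":0.0889}

```text
time_s: 12.47
position: [0.6615, 0.1375, 0.2563]
eef_rot: [-180.0, 0.2, -48.1]
ft_force: [-2.5, 3.3, 1.0]
gripper_width: 0.29
```

```bash
python3 w.py
```

```text
t 12.47 r 81.2 ang 44.1 yaw+90 41.9 z 256.3 Ftan 4.08 Frad 0.52 Fz 1.01 tz 0.401 tot 9.02 q7 -52.8
```

step_arm:
  plan:
    - {"dx":0.00465,"dy":0.0001,"dz":0.0003,"turn":0.0111}
    - {"dx":0.0093,"dy":0.0003,"dz":0.0006,"turn":0.0222}
    - {"dx":0.0139,"dy":0.0007,"dz":0.0008,"turn":0.0333}
    - {"dx":0.0186,"dy":0.0013,"dz":0.0011,"turn":0.0444}
    - {"dx":0.0232,"dy":0.002,"dz":0.0014,"turn":0.0556}
    - {"dx":0.0277,"dy":0.0029,"dz":0.0017,"turn":0.0667}
    - {"dx":0.0323,"dy":0.004,"dz":0.0019,"turn":0.0778}
    - {"dx":0.0368,"dy":0.0052,"dz":0.0022,"turn":0.0889}

```text
time_s: 13.13
position: [0.6744, 0.1197, 0.255]
eef_rot: [-180.0, 0.2, -64.1]
ft_force: [-0.3, 4.7, 1.0]
gripper_width: 0.29
```

```bash
python3 w.py
```

```text
t 13.13 r 81.0 ang 28.5 yaw+90 25.9 z 255.0 Ftan 4.30 Frad 1.99 Fz 0.98 tz 0.404 tot 9.29 q7 -65.9
```

step_arm:
  plan:
    - {"dx":0.00465,"dy":0.0001,"dz":0.0003,"turn":0.0111}
    - {"dx":0.0093,"dy":0.0003,"dz":0.0006,"turn":0.0222}
    - {"dx":0.0139,"dy":0.0007,"dz":0.0008,"turn":0.0333}
    - {"dx":0.0186,"dy":0.0013,"dz":0.0011,"turn":0.0444}
    - {"dx":0.0232,"dy":0.002,"dz":0.0014,"turn":0.0556}
    - {"dx":0.0277,"dy":0.0029,"dz":0.0017,"turn":0.0667}
    - {"dx":0.0323,"dy":0.004,"dz":0.0019,"turn":0.0778}
    - {"dx":0.0368,"dy":0.0052,"dz":0.0022,"turn":0.0889}

```text
time_s: 13.8
position: [0.6818, 0.0988, 0.2536]
eef_rot: [-179.9, 0.2, -80.1]
ft_force: [1.5, 5.3, 0.0]
gripper_width: 0.293
```

```bash
python3 w.py
```

```text
t 13.80 r 80.6 ang 12.8 yaw+90 9.9 z 253.6 Ftan 4.85 Frad 2.63 Fz 0.04 tz 0.336 tot 9.02 q7 -78.9
```

step_arm:
  plan:
    - {"dx":0.00465,"dy":0.0001,"dz":0.0003,"turn":0.0111}
    - {"dx":0.0093,"dy":0.0003,"dz":0.0006,"turn":0.0222}
    - {"dx":0.0139,"dy":0.0007,"dz":0.0008,"turn":0.0333}
    - {"dx":0.0186,"dy":0.0013,"dz":0.0011,"turn":0.0444}
    - {"dx":0.0232,"dy":0.002,"dz":0.0014,"turn":0.0556}
    - {"dx":0.0277,"dy":0.0029,"dz":0.0017,"turn":0.0667}
    - {"dx":0.0323,"dy":0.004,"dz":0.0019,"turn":0.0778}
    - {"dx":0.0368,"dy":0.0052,"dz":0.0022,"turn":0.0889}

```text
time_s: 14.47
position: [0.6832, 0.0766, 0.2523]
eef_rot: [-179.9, 0.3, -96.1]
ft_force: [3.7, 5.4, -0.8]
gripper_width: 0.291
```

```bash
python3 w.py
```

```text
t 14.47 r 80.2 ang -3.2 yaw+90 -6.1 z 252.3 Ftan 5.63 Frad 3.36 Fz -0.82 tz 0.290 tot 9.25 q7 -92.0
```

step_arm:
  plan:
    - {"dx":0.00465,"dy":0.0001,"dz":0.0003,"turn":0.0111}
    - {"dx":0.0093,"dy":0.0003,"dz":0.0006,"turn":0.0222}
    - {"dx":0.0139,"dy":0.0007,"dz":0.0008,"turn":0.0333}
    - {"dx":0.0186,"dy":0.0013,"dz":0.0011,"turn":0.0444}
    - {"dx":0.0232,"dy":0.002,"dz":0.0014,"turn":0.0556}
    - {"dx":0.0277,"dy":0.0029,"dz":0.0017,"turn":0.0667}
    - {"dx":0.0323,"dy":0.004,"dz":0.0019,"turn":0.0778}
    - {"dx":0.0368,"dy":0.0052,"dz":0.0022,"turn":0.0889}

```text
time_s: 15.13
position: [0.6784, 0.0548, 0.251]
eef_rot: [-179.9, 0.3, -112.1]
ft_force: [6.4, 4.3, -1.0]
gripper_width: 0.285
```

```bash
python3 w.py
```

```text
t 15.13 r 79.6 ang -19.2 yaw+90 -22.1 z 251.0 Ftan 6.17 Frad 4.63 Fz -1.01 tz 0.172 tot 8.33 q7 -105.3
```

step_arm:
  plan:
    - {"dx":0.00465,"dy":0.0001,"dz":0.0003,"turn":0.0111}
    - {"dx":0.0093,"dy":0.0003,"dz":0.0006,"turn":0.0222}
    - {"dx":0.0139,"dy":0.0007,"dz":0.0008,"turn":0.0333}
    - {"dx":0.0186,"dy":0.0013,"dz":0.0011,"turn":0.0444}
    - {"dx":0.0232,"dy":0.002,"dz":0.0014,"turn":0.0556}
    - {"dx":0.0277,"dy":0.0029,"dz":0.0017,"turn":0.0667}
    - {"dx":0.0323,"dy":0.004,"dz":0.0019,"turn":0.0778}
    - {"dx":0.0368,"dy":0.0052,"dz":0.0022,"turn":0.0889}

```text
time_s: 15.8
position: [0.6676, 0.0351, 0.2496]
eef_rot: [-179.9, 0.3, -128.1]
ft_force: [7.5, 4.3, -2.6]
gripper_width: 0.291
```

```bash
python3 w.py
```

```text
t 15.80 r 79.1 ang -35.5 yaw+90 -38.1 z 249.6 Ftan 7.86 Frad 3.61 Fz -2.56 tz 0.093 tot 9.03 q7 -118.8
```

step_arm:
  plan:
    - {"dx":0.00465,"dy":0.0001,"dz":0.0003,"turn":0.0111}
    - {"dx":0.0093,"dy":0.0003,"dz":0.0006,"turn":0.0222}
    - {"dx":0.0139,"dy":0.0007,"dz":0.0008,"turn":0.0333}
    - {"dx":0.0186,"dy":0.0013,"dz":0.0011,"turn":0.0444}
    - {"dx":0.0232,"dy":0.002,"dz":0.0014,"turn":0.0556}
    - {"dx":0.0277,"dy":0.0029,"dz":0.0017,"turn":0.0667}
    - {"dx":0.0323,"dy":0.004,"dz":0.0019,"turn":0.0778}
    - {"dx":0.0368,"dy":0.0052,"dz":0.0022,"turn":0.0889}

```text
time_s: 16.47
position: [0.6517, 0.0193, 0.2483]
eef_rot: [-180.0, 0.3, -144.2]
ft_force: [8.4, 3.8, -3.4]
gripper_width: 0.292
```

```bash
python3 w.py
```

```text
t 16.47 r 78.5 ang -51.8 yaw+90 -54.2 z 248.3 Ftan 8.96 Frad 2.18 Fz -3.37 tz 0.029 tot 9.33 q7 -132.9
```

step_arm:
  plan:
    - {"dx":0.00465,"dy":0.0001,"dz":0.0003,"turn":0.0111}
    - {"dx":0.0093,"dy":0.0003,"dz":0.0006,"turn":0.0222}
    - {"dx":0.0139,"dy":0.0007,"dz":0.0008,"turn":0.0333}
    - {"dx":0.0186,"dy":0.0013,"dz":0.0011,"turn":0.0444}
    - {"dx":0.0232,"dy":0.002,"dz":0.0014,"turn":0.0556}
    - {"dx":0.0277,"dy":0.0029,"dz":0.0017,"turn":0.0667}
    - {"dx":0.0323,"dy":0.004,"dz":0.0019,"turn":0.0778}
    - {"dx":0.0368,"dy":0.0052,"dz":0.0022,"turn":0.0889}

```text
time_s: 17.13
position: [0.6322, 0.0086, 0.247]
eef_rot: [180.0, 0.3, -160.2]
ft_force: [8.6, 3.8, -3.8]
gripper_width: 0.29
```

```bash
python3 w.py
```

```text
t 17.13 r 78.0 ang -68.2 yaw+90 -70.2 z 247.0 Ftan 9.43 Frad -0.31 Fz -3.84 tz -0.051 tot 8.78 q7 -147.5
```

step_arm:
  plan:
    - {"dx":0,"dy":0,"dz":0,"turn":0}
    - {"dx":0,"dy":0,"dz":0,"turn":0}
    - {"dx":0,"dy":0,"dz":0,"turn":0}
    - {"dx":0,"dy":0,"dz":0,"turn":0}
    - {"dx":0,"dy":0,"dz":-0.03,"turn":0}
    - {"dx":0,"dy":0,"dz":-0.07,"turn":0}
    - {"dx":0,"dy":0,"dz":-0.13,"turn":0}
    - {"dx":0,"dy":0,"dz":-0.13,"turn":0}
  hand: 1

```text
time_s: 17.8
position: [0.6319, 0.0047, 0.3314]
eef_rot: [-179.8, 0.5, -160.3]
ft_force: [0.9, -1.1, 0.9]
gripper_width: 0.812
```

```bash
python3 st.py top t7.png; python3 -c "
import cv2
a=cv2.imread('pics/t7.png'); cv2.imwrite('pics/t7z.png',cv2.resize(a[170:320,230:380],(600,600),interpolation=cv2.INTER_CUBIC))"
```

```text
t 17.8 press xy mm [  6.6718554  -80.80870163] z 331.41031086399556 rot [-179.82701689    0.45826418 -160.27772869] Fpress [ 0.5991256  -1.33662869] 0.9126163613077368 q7 -148.49559120457758 grip 70.64956140781904
```

View pics/t7z.png

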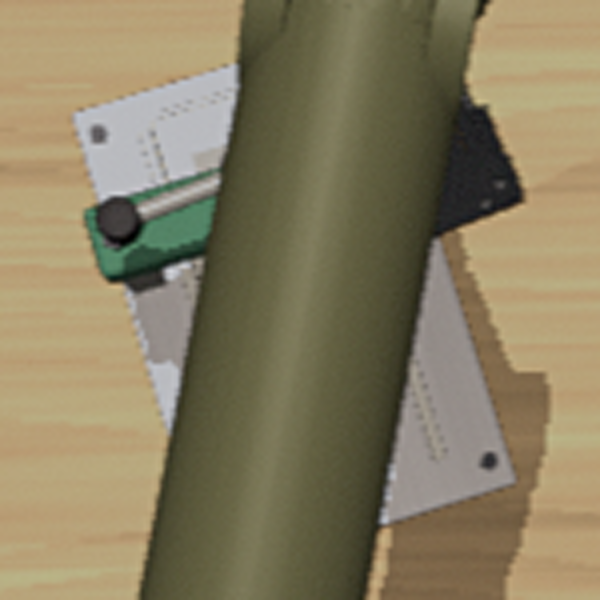

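Run:
```python
from h import *
s=vision.snapshot("top"); w=ray(s,(230+119.5/4-.5,170+218.5/4-.5),.2725); print(w, np.degrees(np.arctan2(w[1]-.082,w[0]-.6033)), np.hypot(w[1]-.082,w[0]-.6033))
```

```text
[0.57549603 0.15528272 0.2725    ] 110.77708700521555 0.0783799597037449
```

step_arm:
  plan:
    - {"dx":0.001,"dy":0.06,"dz":0,"turn":-0.039}
    - {"dx":0.002,"dy":0.12,"dz":0,"turn":-0.078}
    - {"dx":0.003,"dy":0.18,"dz":0,"turn":-0.117}
    - {"dx":0.004,"dy":0.23,"dz":0,"turn":-0.156}
    - {"dx":0.004,"dy":0.26,"dz":0,"turn":-0.195}
    - {"dx":0.004,"dy":0.2686,"dz":0,"turn":-0.234}
    - {"dx":0.004,"dy":0.2686,"dz":0,"turn":-0.273}
    - {"dx":0.004,"dy":0.2686,"dz":0,"turn":-0.312}

```text
time_s: 18.57
position: [0.5719, 0.1579, 0.3234]
eef_rot: [179.9, -0.1, -103.6]
ft_force: [0.3, 0.3, -0.9]
gripper_width: 0.996
```

step_arm:
  plan:
    - {"dx":0,"dy":0,"dz":0,"turn":-0.039}
    - {"dx":0,"dy":0,"dz":0,"turn":-0.078}
    - {"dx":0,"dy":0,"dz":0,"turn":-0.117}
    - {"dx":0,"dy":0,"dz":0,"turn":-0.156}
    - {"dx":0,"dy":0,"dz":0,"turn":-0.195}
    - {"dx":0,"dy":0,"dz":0,"turn":-0.234}
    - {"dx":0,"dy":0,"dz":0,"turn":-0.273}
    - {"dx":0,"dy":0,"dz":0,"turn":-0.312}

```text
time_s: 19.23
position: [0.5722, 0.1567, 0.3234]
eef_rot: [179.9, 0.1, -47.6]
ft_force: [0.4, -0.0, 1.2]
gripper_width: 1.003
```

step_arm:
  plan:
    - {"dx":0,"dy":0,"dz":0,"turn":-0.039}
    - {"dx":0,"dy":0,"dz":0,"turn":-0.078}
    - {"dx":0,"dy":0,"dz":0,"turn":-0.117}
    - {"dx":0,"dy":0,"dz":0,"turn":-0.156}
    - {"dx":0,"dy":0,"dz":0,"turn":-0.195}
    - {"dx":0,"dy":0,"dz":0,"turn":-0.234}
    - {"dx":0,"dy":0,"dz":0,"turn":-0.273}
    - {"dx":0,"dy":0,"dz":0,"turn":-0.312}

```text
time_s: 19.9
position: [0.5722, 0.1567, 0.3233]
eef_rot: [180.0, 0.2, 8.6]
ft_force: [-0.5, 0.3, -0.3]
gripper_width: 1.001
```

```bash
python3 w.py;python3 st.py
```

```text
t 19.90 r 81.8 ang 112.3 yaw+90 98.6 z 323.3 Ftan 0.33 Frad 0.43 Fz -0.31 tz -0.033 tot -0.08 q7 -3.7
t 19.9 press xy mm [-8.8053473 81.7748061] z 323.2922831273382 rot [1.79966805e+02 1.65970904e-01 8.57772793e+00] Fpress [-0.37180697  0.39582613] -0.30712676447463466 q7 -3.697925407799926 grip 87.12667457705223
```

step_arm:
  plan:
    - {"dx":0.0043,"dy":0.0026,"dz":0,"turn":-0.035}
    - {"dx":0.0043,"dy":0.0026,"dz":0.01,"turn":-0.0706}
    - {"dx":0.0043,"dy":0.0026,"dz":0.03,"turn":-0.0706}
    - {"dx":0.0043,"dy":0.0026,"dz":0.06,"turn":-0.0706}
    - {"dx":0.0043,"dy":0.0026,"dz":0.09,"turn":-0.0706}
    - {"dx":0.0043,"dy":0.0026,"dz":0.115,"turn":-0.0706}
    - {"dx":0.0043,"dy":0.0026,"dz":0.13,"turn":-0.0706}
    - {"dx":0.0043,"dy":0.0026,"dz":0.13,"turn":-0.0706}

```text
time_s: 20.57
position: [0.5738, 0.1553, 0.2434]
eef_rot: [180.0, 0.3, 20.8]
ft_force: [-0.6, -0.3, -1.4]
gripper_width: 0.998
```

```bash
python3 w.py;python3 st.py wrist w8.png
```

```text
t 20.57 r 79.9 ang 111.6 yaw+90 110.8 z 243.4 Ftan 0.66 Frad -0.08 Fz -1.41 tz -0.000 tot 0.65 q7 9.3
t 20.5667 press xy mm [-7.59406261 80.04332437] z 243.39602110015736 rot [179.99606333   0.33424531  20.82508374] Fpress [-0.64572517 -0.14166181] -1.4062540929341343 q7 9.30979646876907 grip 86.81972346546166
```

View pics/w8.png

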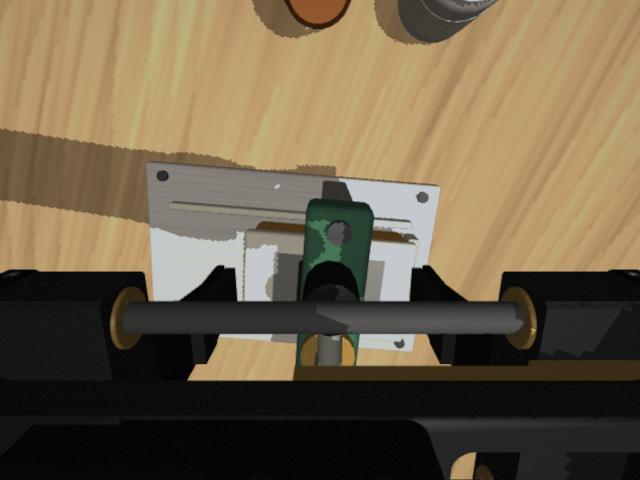

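Knob (around (333,290)) sits between the jaws. Closing.

step_arm:
  plan:
    - {"dx":0,"dy":0,"dz":0,"turn":0}
    - {"dx":0,"dy":0,"dz":0,"turn":0}
    - {"dx":0,"dy":0,"dz":0,"turn":0}
    - {"dx":0,"dy":0,"dz":0,"turn":0}
    - {"dx":0,"dy":0,"dz":0,"turn":0}
    - {"dx":0,"dy":0,"dz":0,"turn":0}
    - {"dx":0,"dy":0,"dz":0,"turn":0}
    - {"dx":0,"dy":0,"dz":0,"turn":0}
  hand: -1

```text
time_s: 21.28
position: [0.5759, 0.1557, 0.247]
eef_rot: [-180.0, -0.0, 20.9]
ft_force: [-0.2, 0.0, 0.5]
gripper_width: 0.478
```

step_arm:
  plan:
    - {"dx":0,"dy":0,"dz":0,"turn":0}
    - {"dx":0,"dy":0,"dz":0,"turn":0}
    - {"dx":0,"dy":0,"dz":0,"turn":0}
    - {"dx":0,"dy":0,"dz":0,"turn":0}

```text
time_s: 21.62
position: [0.5771, 0.1562, 0.247]
eef_rot: [180.0, -0.2, 20.9]
ft_force: [4.6, 2.0, -3.0]
gripper_width: 0.29
```

```bash
python3 w.py;python3 st.py
```

```text
t 21.62 r 79.6 ang 109.2 yaw+90 110.9 z 247.0 Ftan -5.02 Frad 0.36 Fz -2.97 tz -0.027 tot -5.36 q7 9.4
t 21.6167 press xy mm [-4.25750491 79.96986572] z 247.00958535736132 rot [ 1.79974084e+02 -1.74521790e-01  2.09467221e+01] Fpress [4.99029822 0.63417039] -2.9742679885546206 q7 9.4160265906035 grip 25.247472512316193
```

step_arm:
  plan:
    - {"dx":0.00465,"dy":0.0001,"dz":0.0003,"turn":0.0111}
    - {"dx":0.0093,"dy":0.0003,"dz":0.0006,"turn":0.0222}
    - {"dx":0.0139,"dy":0.0007,"dz":0.0008,"turn":0.0333}
    - {"dx":0.0186,"dy":0.0013,"dz":0.0011,"turn":0.0444}
    - {"dx":0.0232,"dy":0.002,"dz":0.0014,"turn":0.0556}
    - {"dx":0.0277,"dy":0.0029,"dz":0.0017,"turn":0.0667}
    - {"dx":0.0323,"dy":0.004,"dz":0.0019,"turn":0.0778}
    - {"dx":0.0368,"dy":0.0052,"dz":0.0022,"turn":0.0889}

```text
time_s: 22.28
position: [0.5956, 0.1604, 0.2458]
eef_rot: [180.0, 0.3, 4.9]
ft_force: [-6.2, -0.3, 3.9]
gripper_width: 0.292
```

```bash
python3 w.py
```

```text
t 22.28 r 79.8 ang 95.5 yaw+90 94.9 z 245.8 Ftan 6.16 Frad 0.29 Fz 3.95 tz 0.422 tot 11.45 q7 -4.8
```

step_arm:
  plan:
    - {"dx":0.00465,"dy":0.0001,"dz":0.0003,"turn":0.0111}
    - {"dx":0.0093,"dy":0.0003,"dz":0.0006,"turn":0.0222}
    - {"dx":0.0139,"dy":0.0007,"dz":0.0008,"turn":0.0333}
    - {"dx":0.0186,"dy":0.0013,"dz":0.0011,"turn":0.0444}

```text
time_s: 22.62
position: [0.6065, 0.1608, 0.2451]
eef_rot: [180.0, 0.3, -3.1]
ft_force: [-6.9, -0.8, 3.5]
gripper_width: 0.289
```

```bash
python3 w.py
```

```text
t 22.62 r 79.9 ang 87.6 yaw+90 86.9 z 245.1 Ftan 6.88 Frad -1.12 Fz 3.51 tz 0.379 tot 11.62 q7 -11.6
```

step_arm:
  plan:
    - {"dx":0.00465,"dy":0.0001,"dz":0.0003,"turn":0.0111}
    - {"dx":0.0093,"dy":0.0003,"dz":0.0006,"turn":0.0222}
    - {"dx":0.0139,"dy":0.0007,"dz":0.0008,"turn":0.0333}
    - {"dx":0.0186,"dy":0.0013,"dz":0.0011,"turn":0.0444}

```text
time_s: 22.95
position: [0.6174, 0.1598, 0.2445]
eef_rot: [179.9, 0.3, -11.0]
ft_force: [-7.5, -0.8, 5.3]
gripper_width: 0.291
```

```bash
python3 w.py
```

```text
t 22.95 r 80.0 ang 79.8 yaw+90 79.0 z 244.5 Ftan 7.29 Frad -2.08 Fz 5.34 tz 0.437 tot 12.75 q7 -18.3
```

step_arm:
  plan:
    - {"dx":0.00465,"dy":0.0001,"dz":0.0003,"turn":0.0111}
    - {"dx":0.0093,"dy":0.0003,"dz":0.0006,"turn":0.0222}
    - {"dx":0.0139,"dy":0.0007,"dz":0.0008,"turn":0.0333}
    - {"dx":0.0186,"dy":0.0013,"dz":0.0011,"turn":0.0444}
    - {"dx":0.0232,"dy":0.002,"dz":0.0014,"turn":0.0556}
    - {"dx":0.0277,"dy":0.0029,"dz":0.0017,"turn":0.0667}
    - {"dx":0.0323,"dy":0.004,"dz":0.0019,"turn":0.0778}
    - {"dx":0.0368,"dy":0.0052,"dz":0.0022,"turn":0.0889}

```text
time_s: 23.62
position: [0.6381, 0.1532, 0.2432]
eef_rot: [179.9, 0.4, -27.0]
ft_force: [-8.5, 0.7, 5.1]
gripper_width: 0.29
```

```bash
python3 w.py
```

```text
t 23.62 r 80.2 ang 64.2 yaw+90 63.0 z 243.2 Ftan 7.96 Frad -3.12 Fz 5.12 tz 0.390 tot 12.83 q7 -31.5
```

step_arm:
  plan:
    - {"dx":0.00465,"dy":0.0001,"dz":0.0003,"turn":0.0111}
    - {"dx":0.0093,"dy":0.0003,"dz":0.0006,"turn":0.0222}
    - {"dx":0.0139,"dy":0.0007,"dz":0.0008,"turn":0.0333}
    - {"dx":0.0186,"dy":0.0013,"dz":0.0011,"turn":0.0444}
    - {"dx":0.0232,"dy":0.002,"dz":0.0014,"turn":0.0556}
    - {"dx":0.0277,"dy":0.0029,"dz":0.0017,"turn":0.0667}
    - {"dx":0.0323,"dy":0.004,"dz":0.0019,"turn":0.0778}
    - {"dx":0.0368,"dy":0.0052,"dz":0.0022,"turn":0.0889}

```text
time_s: 24.28
position: [0.6561, 0.1413, 0.2418]
eef_rot: [179.8, 0.4, -43.0]
ft_force: [-8.0, 3.1, 6.1]
gripper_width: 0.29
```

```bash
python3 w.py
```

```text
t 24.28 r 80.2 ang 48.7 yaw+90 47.0 z 241.8 Ftan 8.08 Frad -2.96 Fz 6.13 tz 0.424 tot 13.38 q7 -44.5
```

step_arm:
  plan:
    - {"dx":0.00465,"dy":0.0001,"dz":0.0003,"turn":0.0111}
    - {"dx":0.0093,"dy":0.0003,"dz":0.0006,"turn":0.0222}
    - {"dx":0.0139,"dy":0.0007,"dz":0.0008,"turn":0.0333}
    - {"dx":0.0186,"dy":0.0013,"dz":0.0011,"turn":0.0444}
    - {"dx":0.0232,"dy":0.002,"dz":0.0014,"turn":0.0556}
    - {"dx":0.0277,"dy":0.0029,"dz":0.0017,"turn":0.0667}
    - {"dx":0.0323,"dy":0.004,"dz":0.0019,"turn":0.0778}
    - {"dx":0.0368,"dy":0.0052,"dz":0.0022,"turn":0.0889}

```text
time_s: 24.95
position: [0.6699, 0.1251, 0.2405]
eef_rot: [179.7, 0.4, -58.9]
ft_force: [-8.9, 4.9, 6.3]
gripper_width: 0.287
```

```bash
python3 w.py
```

```text
t 24.95 r 79.9 ang 33.5 yaw+90 31.1 z 240.5 Ftan 9.05 Frad -4.71 Fz 6.33 tz 0.438 tot 14.53 q7 -57.3
```

step_arm:
  plan:
    - {"dx":0.00465,"dy":0.0001,"dz":0.0003,"turn":0.0111}
    - {"dx":0.0093,"dy":0.0003,"dz":0.0006,"turn":0.0222}
    - {"dx":0.0139,"dy":0.0007,"dz":0.0008,"turn":0.0333}
    - {"dx":0.0186,"dy":0.0013,"dz":0.0011,"turn":0.0444}
    - {"dx":0.0232,"dy":0.002,"dz":0.0014,"turn":0.0556}
    - {"dx":0.0277,"dy":0.0029,"dz":0.0017,"turn":0.0667}
    - {"dx":0.0323,"dy":0.004,"dz":0.0019,"turn":0.0778}
    - {"dx":0.0368,"dy":0.0052,"dz":0.0022,"turn":0.0889}

```text
time_s: 25.62
position: [0.6787, 0.1063, 0.2393]
eef_rot: [179.7, 0.5, -74.8]
ft_force: [-8.7, 6.3, 6.4]
gripper_width: 0.293
```

```bash
python3 w.py
```

```text
t 25.62 r 79.6 ang 18.5 yaw+90 15.2 z 239.3 Ftan 8.71 Frad -6.27 Fz 6.45 tz 0.524 tot 15.29 q7 -70.1
```

step_arm:
  plan:
    - {"dx":0,"dy":0,"dz":0,"turn":0}
    - {"dx":0,"dy":0,"dz":0,"turn":0}
    - {"dx":0,"dy":0,"dz":0,"turn":0}

```text
time_s: 25.87
position: [0.6788, 0.1057, 0.2392]
eef_rot: [179.7, 0.4, -74.8]
ft_force: [-7.8, 5.6, 5.6]
gripper_width: 0.293
```

```bash
python3 w.py
```

```text
t 25.87 r 79.6 ang 18.1 yaw+90 15.2 z 239.2 Ftan 7.78 Frad -5.61 Fz 5.58 tz 0.244 tot 10.85 q7 -70.0
```

step_arm:
  plan:
    - {"dx":0,"dy":0,"dz":0,"turn":0}
    - {"dx":0,"dy":0,"dz":0,"turn":0}
    - {"dx":0,"dy":0,"dz":0,"turn":0}
    - {"dx":0,"dy":0,"dz":0,"turn":0}
    - {"dx":0,"dy":0,"dz":0,"turn":0}
    - {"dx":0,"dy":0,"dz":-0.04,"turn":0}
    - {"dx":0,"dy":0,"dz":-0.1,"turn":0}
    - {"dx":0,"dy":0,"dz":-0.16,"turn":0}
  hand: 1

```text
time_s: 26.53
position: [0.6812, 0.1012, 0.335]
eef_rot: [179.9, -0.0, -75.1]
ft_force: [1.5, -0.4, 1.6]
gripper_width: 0.817
```

step_arm:
  plan:
    - {"dx":0,"dy":0,"dz":-0.05,"turn":0}
    - {"dx":0,"dy":-0.06,"dz":-0.05,"turn":0}
    - {"dx":0,"dy":-0.12,"dz":-0.05,"turn":0}
    - {"dx":0,"dy":-0.16,"dz":-0.05,"turn":0}
    - {"dx":0,"dy":-0.16,"dz":-0.05,"turn":0}

```text
time_s: 26.95
position: [0.7781, 0.127, 0.3597]
eef_rot: [179.8, -0.1, -75.0]
ft_force: [0.9, 0.3, -1.9]
gripper_width: 1.0
```

```bash
python3 w.py; python3 st.py top t9.png; python3 st.py scene s9.png; python3 -c "
import cv2,numpy as np
a=cv2.imread('pics/t9.png'); b=cv2.imread('pics/s9.png')
z=lambda i:cv2.resize(i,(400,400),interpolation=cv2.INTER_CUBIC)
cv2.imwrite('pics/c9.png',np.hstack([z(a[150:320,150:380]),z(b[120:320,240:440])]))"
```

```text
t 26.95 r 180.9 ang 14.7 yaw+90 15.0 z 359.7 Ftan 0.09 Frad 0.93 Fz -1.90 tz 0.078 tot 0.52 q7 -74.0
t 26.95 press xy mm [180.9486148   -3.50065332] z 359.7184997964357 rot [ 1.79796910e+02 -1.01730214e-01 -7.49941850e+01] Fpress [0.92769872 0.07397918] -1.8995319196566411 q7 -73.97292034035424 grip 87.00054075180422
t 27.0 press xy mm [178.9743488   -4.29558492] z 360.9406819180481 rot [ 1.79762732e+02 -1.17533512e-01 -7.50760771e+01] Fpress [0.41275619 0.18248736] -1.0942105799217363 q7 -73.92973126482535 grip 87.01311310244436
```

View pics/c9.png

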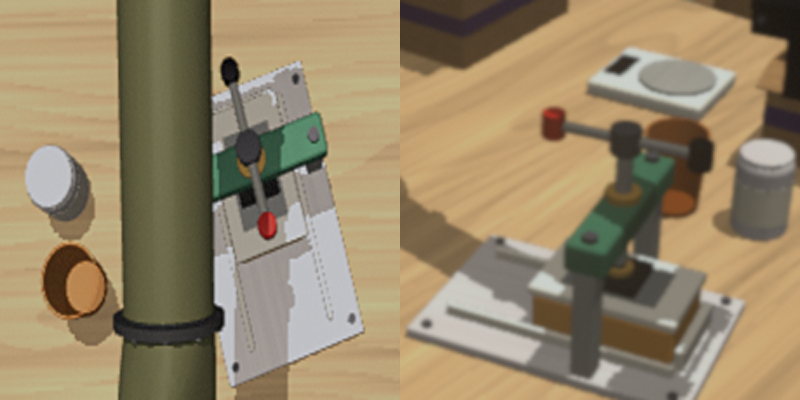

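step_arm:
  plan:
    - {"dx":0,"dy":0,"dz":0,"turn":0}
    - {"dx":0,"dy":0,"dz":0,"turn":0}
    - {"dx":0,"dy":0,"dz":0,"turn":0}
    - {"dx":0,"dy":0,"dz":0,"turn":0}

```text
time_s: 27.38
position: [0.7739, 0.1263, 0.3665]
eef_rot: [-179.9, 0.0, -75.1]
ft_force: [0.5, 0.7, -0.1]
gripper_width: 0.998
```

```bash
python3 -c "
from workcell import close_job
print(close_job())"
```

```text
the job is handed in; nothing more can be done
None
```

I pushed the tub home against the back stop, wound the press tight onto the lid, and handed the job in at about 27 s. The hand-in gives no verdict, so the pad load below is my estimate.

- **Tub:** it stopped moving against the back stop, and the wrist force along the push peaked at about 19 N (limit 45 N).
- **Winding:** I turned the handle about 176° by the red knob, then about 91° more by the black knob.
- **Meeting the lid:** the turning effort stayed near 9 N until the second stroke. It then stepped to about 11.5 N and rose steadily to 15.3 N at roughly 33 mm/s. I put the meeting point within a few degrees of the start of that stroke, at a hub height of about 256 mm, and stopped about 82° after it.
- **Pad load:** the angle past meeting gives about 98 N and the rise in effort gives about 93 N, both within 70 to 140 N.
- **Last checks:** the final pictures show the tub at the stop, the pad on the lid, and the beaker and can standing where they were. The jar was outside the final close-ups, but the arm never went near it. The gripper is open and clear of the press, with wrist force near zero.

No check failed. The one loose point is the exact meeting angle, uncertain by several degrees because it fell at the start of the second stroke. That puts the load at about 94 to 105 N.

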